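# Index the rosette blank three clicks and hold it

## Robot

A 6-joint arm with a two-finger parallel gripper is mounted at the origin on a cart in front of the work surface, level with it; the furniture and walls round the work are solid. World frame = base frame: x ahead of the robot, y to its left, z up, the work surface at z = 0. Lengths are in m, angles in rad, forces in N, time in s.
With the tool pointing down it reaches from about 0.325 to 0.9 m from the base axis. Payload 3.5 kg.
Tool frame: the origin (TCP) lies between the finger pads; the fingertips stand 14 mm ahead of it and the grasp point (between the pads) lies 5 mm behind it (tip_reach is the distance from the TCP to the fingertips, in m); z points along the fingers, y is the line along which they close (so a half turn about z gives the same grasp; the last joint's range is limited). The gripper opens to 85 mm and grips with 20 to 120 N. Pads are 22 mm wide; open, the fingers measure 114 mm over their backs; the gripper's body (76 mm by 85 mm) begins 54 mm behind the grasp point. The pads swing forward as they close: fully open they stand 13 mm farther back than shut.
Start: joints at [1.187, 0.276, -0.026, 1.268, 0, 1.467], TCP at [0.173, 0.601, 0.245] pointing down, gripper open.
Joint ranges: [-3.12, 3.12], [-0.85, 1.88], [-1.08, 1.24], [-1.95, 2.15], [-1.57, 1.53], [-3.14, 3.14]. Speed limits (rad/s): [2.57, 2.57, 3.14, 3.14, 3.14, 3.14].

## Interface

Orientations are given as a unit quaternion [x, y, z, w].
In Python, from cell import * gives the robot as it stands.
- The arm moves only by the tool apply_moves, never from a script. Its argument "rows" is a list of rows, each a list of 7 numbers: the opening, from -1 (shut) to 1 (fully open), then the shift along the tool's x, y, z in mm, then the turn, a rotation vector about the tool's x, y, z in degrees. In form: [[jaw, dx, dy, dz, ax, ay, az], ...]. A call has 1 to 5 rows; each row shifts and turns the commanded pose from where the row before left it, along the tool's axes as they then stand; what a row does not reach is not made up. A row lasts 1/12 s, in which the tool goes at most 41.7 mm and 7.16 degrees, less where a joint would pass 70% of its speed; a pose out of reach is approached as far as the arm can. A call with a gripper value outside its range is refused whole. The fingers move at their own pace and stop on an object; "force" is the grip in N (left out, the last holds). Time passes only in rows, so rows that do not move let the fingers close. It gives the time, the measured TCP pose, the force, the opening and the grip force at its end, in the units of the state.
- read_state(): the state, without advancing time (a new reading comes with each control period).
- snapshot(name): name is "scene" or "top"; returns the picture (420x560x3 uint8, red, green, blue); there is no depth.
- camera_info(name): a dict with "fov_y" (degrees; the focal length in pixels is half the picture's height over the tangent of half this angle, whatever the lens; pixels are square), "cx", "cy" (the principal point, pixels), "cam_to_world" (4x4, takes a point from camera to world coordinates). Camera axes: x right, y down, z forward; pixel columns grow to the right and rows downward; lengths in m; the calibration is good to about 2 mm. A picture is of the moment at which its call begins. camera_info takes no time and is no camera call.
- job_done(): hands the job in; it is judged then, once.
The state is a dict: "time_s": time; "q": joint angles; "qvel": joint speeds; "joint_torque": joint torques, N m; "position": TCP position; "eef_rot": TCP orientation; "contact_force": force on the tool from outside, world axes, zero at the start; "moment": the same for the moment, N m; "width": finger opening in m; "grasp_force": force on a finger pad.
Only numpy, scipy, OpenCV 4.12 (cv2) and the standard library are available. Lean on these libraries where they do the work, as an engineer would, in place of code of your own. Each camera call takes 0.05 s, during which the arm holds its last target. There are 200 camera calls.

## Task

Two indexing stands stand on the mat; one carries the round rosette blank, the other a square blank. On the stand with the round blank, grip the bar knob on top and turn it clockwise (seen from above), counting the clicks, to the third stop from where it rests now; do not turn it the wrong way or past the third stop, and leave the other stand's knob where it is and both blanks and the tools lying round undisturbed. Finish still gripping the knob at that third stop, so that it is held steady for the next cut: do not let go.

Things in the scene. Friction and masses are not known exactly. Their poses are not given: they have to be found in the camera images.
- stand_a: Indexing stand: dark wooden base 110 x 110 x 12 mm, fixed to the table. Origin: centre of its underside. On it a steel plate with a spring plunger on the -x side; about the vertical axis through the origin turn a wheel of 16 brass pins (one stop every 22.5 degrees), a faceplate 80 mm across, top 37 mm up, a hub 30 mm across up to 62 mm, a 13 mm neck and the bar knob. A wooden blank lies round the hub.
- stand_b: Indexing stand: dark wooden base 110 x 110 x 12 mm, fixed to the table. Origin: centre of its underside. On it a steel plate with a spring plunger on the -x side; about the vertical axis through the origin turn a wheel of 16 brass pins (one stop every 22.5 degrees), a faceplate 80 mm across, top 37 mm up, a hub 30 mm across up to 62 mm, a 13 mm neck and the bar knob. A wooden blank lies round the hub.
- grip_a (a point): Middle of the wooden bar knob on top of stand_a, on its turning axis, 96 mm above the table. The bar is 48 mm long (along x of this point, pointed at +x), 16 mm thick (y; grip across it) and from 83 to 109 mm above the table; below it are a thin neck and, 62 mm up, the hub. The axes turn with the knob.
- grip_b (a point): Middle of the wooden bar knob on top of stand_b, on its turning axis, 96 mm above the table. The bar is 48 mm long (along x of this point, pointed at +x), 16 mm thick (y; grip across it) and from 83 to 109 mm above the table; below it are a thin neck and, 62 mm up, the hub. The axes turn with the knob.
- knob_a (a joint): Turn of stand_a's knob, rad: 0 at the stop where it rests at the start (its direction there differs from stand to stand), growing clockwise seen from above. Stops (clicks) every 0.393: the third at 1.178, more beyond. A spring plunger resists with up to about 0.13 N m, most on leaving a stop, nothing half way, then pulls into the next stop.
- knob_b (a joint): Turn of stand_b's knob, rad: 0 at the stop where it rests at the start (its direction there differs from stand to stand), growing clockwise seen from above. Stops (clicks) every 0.393: the third at 1.178, more beyond. A spring plunger resists with up to about 0.13 N m, most on leaving a stop, nothing half way, then pulls into the next stop.
- round_blank: Round rosette blank, light wood disc 96 mm across, 18 mm thick (20 mm over its 16 raised petals), with a 33 mm hole round the hub of one of the two stands, loose on the faceplate (free to turn with it). Origin: centre of its underside, 37 mm above the table.
- square_blank: Square corner-ornament blank, light wood, 92 x 92 x 18 mm with a small round boss in each corner, with a 33 mm hole round the hub of the other stand. Origin: centre of its underside.
- yellow_chisel: Bystander: wood-handled carving chisel, 221 mm long, lying flat beyond the stands. Origin: centre of its underside.
- sanding_block: Bystander: wooden sanding block 53 x 97 x 28 mm beyond the stands. Origin: centre of its underside.
- try_square: Bystander: try square 105 x 158 x 18 mm lying flat beyond the stands. Origin: centre of its underside.

How it is judged:
By the outcome, as a careful person would: the job done as asked, in the order asked, and still so for the second after the job is handed in, while the arm keeps its last pose, push and grip.
It also fails if it takes over 32 s, if anything falls off the work surface, if the arm or the gripper's body presses on something with over 40 N, if the wrist force passes 120 N, or if a joint passes its speed limit or range.

## Working session

There is one attempt and no reset: what is moved stays moved. The work goes in short steps, Python scripts to look and compute and a tool call to move; the robot and the scene stay as the last step left them, time stands still between calls to the robot, and variables do not carry over. Pictures are saved under pics/ and viewed, at most 10 in all, crops included, and the job is handed in when it is done.

Besides the shell and the picture viewer there is one more tool, called as name([rows], argument=value, ...), one row to a line, values as JSON. apply_moves: Moves the arm, as the interface text tells. Its arguments: {"type":"object","properties":{"rows":{"type":"array","items":{"type":"array","items":{"type":"number"}}},"force":{"type":"number"}},"required":["rows"]}

```bash
mkdir -p pics; python3 - <<'E'
from cell import *
import cv2,numpy as np
for n in("scene","top"):
    cv2.imwrite(f"pics/{n}0.png",snapshot(n)[:,:,::-1]); c=camera_info(n); print(n,c["fov_y"],c["cx"],c["cy"],np.round(c["cam_to_world"],3).tolist())
s=read_state();print(s["time_s"],s["position"],s["eef_rot"],s["width"])
E
```

```text
scene 42.50027623263276 285.0378556226735 211.70113045231378 [[0.606, -0.517, 0.605, -0.243], [-0.796, -0.391, 0.463, -0.637], [-0.003, -0.762, -0.648, 0.99], [0.0, 0.0, 0.0, 1.0]]
top 45.93142493509845 283.82115502337984 215.43972349392268 [[-0.012, -0.977, 0.215, 0.393], [-1.0, 0.012, 0.001, 0.016], [-0.003, -0.215, -0.977, 1.103], [0.0, 0.0, 0.0, 1.0]]
0.1 [0.17294301 0.59987089 0.24425815] [ 1.39930554e-01  9.90160784e-01 -1.00152738e-03 -2.42527076e-04] 0.08533786468312307
```

View pics/scene0.png

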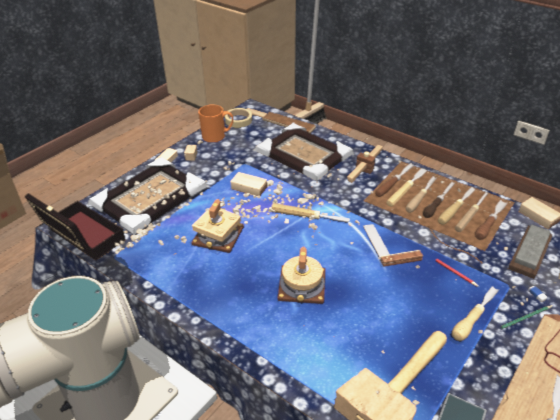

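View pics/top0.png

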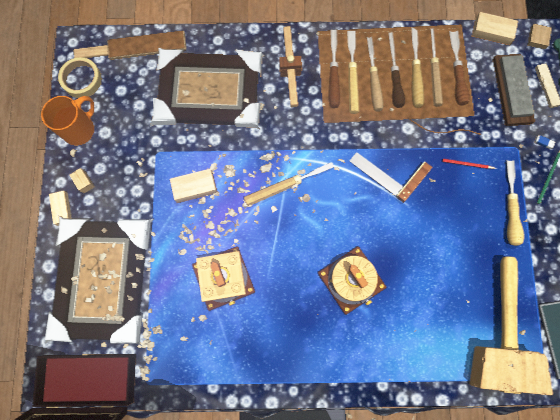

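The round-blank stand is at about top (353,280) and scene (303,278); the square one is at top (222,278). Next I'll segment the round stand's knob.

```bash
cat > h.py <<'E'
from cell import *
import cv2,numpy as np
def ray(n,uv,z):
    c=camera_info(n);T=np.array(c["cam_to_world"]);f=210/np.tan(np.radians(c["fov_y"]/2))
    d=T[:3,:3]@np.array([(uv[0]-c["cx"])/f,(uv[1]-c["cy"])/f,1]);o=T[:3,3]
    return o+d*(z-o[2])/d[2]
def pix(n,p):
    c=camera_info(n);T=np.array(c["cam_to_world"]);f=210/np.tan(np.radians(c["fov_y"]/2))
    q=T[:3,:3].T@(np.array(p)-T[:3,3]);return np.array([c["cx"]+f*q[0]/q[2],c["cy"]+f*q[1]/q[2]])
E
python3 - <<'E'
from h import *
t=cv2.imread("pics/top0.png");s=cv2.imread("pics/scene0.png")
a=cv2.resize(t[235:325,310:400],(540,540),interpolation=cv2.INTER_CUBIC)
cv2.imwrite("pics/c1.png",cv2.resize(t[235:325,310:400],(390,390),interpolation=cv2.INTER_CUBIC))
b=cv2.resize(s[235:310,265:340],(390,390),interpolation=cv2.INTER_CUBIC)
cv2.imwrite("pics/c1.png",np.hstack([cv2.imread("pics/c1.png"),b]))
h=cv2.cvtColor(t,cv2.COLOR_BGR2HSV)
for x in range(335,380,3):print(x,[tuple(int(v) for v in h[y,x]) for y in (268,274,280)])
E
```

```text
335 [(23, 92, 251), (23, 93, 251), (27, 69, 254)]
338 [(25, 83, 253), (23, 99, 250), (26, 73, 254)]
341 [(25, 84, 254), (24, 89, 253), (26, 76, 254)]
344 [(18, 110, 199), (25, 79, 254), (22, 100, 246)]
347 [(18, 104, 160), (23, 149, 233), (24, 153, 241)]
350 [(12, 143, 189), (0, 25, 103), (132, 11, 224)]
353 [(18, 128, 250), (12, 145, 190), (126, 11, 111)]
356 [(14, 146, 234), (25, 144, 252), (7, 109, 91)]
359 [(25, 85, 253), (27, 144, 254), (14, 147, 236)]
362 [(23, 97, 250), (24, 144, 251), (14, 143, 237)]
365 [(24, 85, 253), (25, 84, 253), (14, 148, 237)]
368 [(25, 85, 253), (22, 102, 247), (24, 92, 252)]
371 [(23, 93, 252), (25, 85, 254), (25, 85, 254)]
374 [(16, 75, 221), (25, 85, 253), (26, 81, 254)]
377 [(113, 177, 156), (14, 127, 161), (17, 123, 205)]
```

View pics/c1.png

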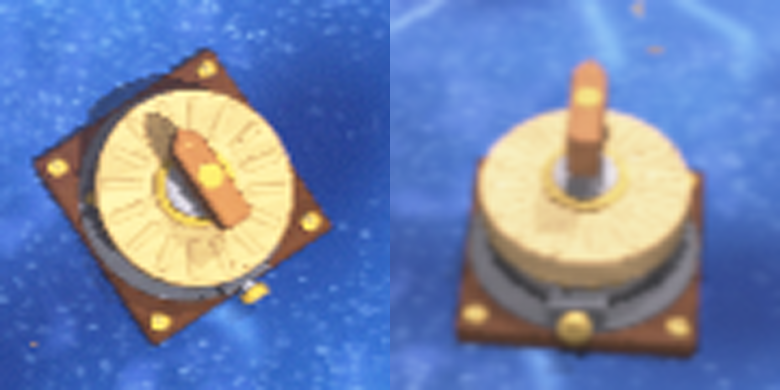

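The crops show the bar lying from its tip at upper left to its square end at lower right. The brass dot on its top is at about top (358.5,275.4), scene (303,253.7). The base screws are visible too.

```bash
python3 - <<'E'
from h import *
t=cv2.imread("pics/top0.png");s=cv2.imread("pics/scene0.png")
k=390/90
print("dot",ray("top",(310+210/k-.4,235+175/k-.4),.109),ray("scene",(303.0,253.4),.109))
scr=[ray("top",(310+u/k-.4,235+v/k-.4),.014) for u,v in((208,70),(58,168),(311,220),(160,322))]
print("screws",np.round(scr,3).tolist(),np.mean(scr,0))
ks=5.2
sc=[ray("scene",(265+u/ks-.4,235+v/ks-.4),.014) for u,v in((85,313),(288,326))]
print(np.round(sc,3).tolist())
# blank rim ellipse in top
h=cv2.cvtColor(t,cv2.COLOR_BGR2HSV)
m=cv2.inRange(h,(8,120,205),(17,165,255));m2=cv2.inRange(h,(8,120,205),(30,165,255))
z=np.zeros_like(m);z[258:292,346:372]=255
# top face: warp contour points into world plane z=.109
for mm in(m&z,m2&z):
    n,l,st,ce=cv2.connectedComponentsWithStats(mm);i=1+np.argmax(st[1:,4])
    ys,xs=np.nonzero(l==i)
    P=np.array([ray("top",(x,y),.109)[:2] for x,y in zip(xs,ys)])
    r=cv2.minAreaRect((P*1e3).astype(np.float32));print(len(xs),r)
    c=P.mean(0);w,v=np.linalg.eigh(np.cov((P-c).T));print(c,np.degrees(np.arctan2(v[1,1],v[0,1])),np.sqrt(12*w))
for (x,y) in((187,128),(222,228),(250,210),(172,150)):print(np.round(ray("top",(310+x/k-.4,235+y/k-.4),.109),4))
st=read_state();print(st["position"],st["eef_rot"])
E
```

```text
dot [ 0.48809732 -0.13050624  0.109     ] [ 0.48650986 -0.13022576  0.109     ]
screws [[0.551, -0.146, 0.014], [0.502, -0.068, 0.014], [0.474, -0.194, 0.014], [0.424, -0.116, 0.014]] [ 0.48767428 -0.13105783  0.014     ]
[[0.422, -0.115, 0.014], [0.471, -0.193, 0.014]]
69 ((476.0957336425781, -138.4510955810547), (21.096324920654297, 13.486921310424805), 31.69898223876953)
[ 0.47548136 -0.13879271] -143.26119263449698 [0.01423188 0.01987428]
172 ((488.7459411621094, -132.28880310058594), (49.09965515136719, 16.320499420166016), 31.841768264770508)
[ 0.4872302 -0.1319915] -147.9258485012058 [0.01472173 0.04611735]
[ 0.51   -0.1208  0.109 ]
[ 0.4638 -0.135   0.109 ]
[ 0.4718 -0.1482  0.109 ]
[ 0.4998 -0.1134  0.109 ]
[0.17294301 0.59987089 0.24425815] [ 1.39930554e-01  9.90160784e-01 -1.00152738e-03 -2.42527076e-04]
```

apply_moves([
  [1, -25, -31, 0, 0, 0, 0],
  [1, -25, -31, 0, 0, 0, 0],
  [1, -25, -31, 0, 0, 0, 0],
  [1, -25, -31, 0, 0, 0, 0],
  [1, -25, -31, 0, 0, 0, 0],
], force=40)

```text
time_s: 0.52
position: [0.2503, 0.415, 0.2447]
eef_rot: [0.14, 0.99, -0.0, -0.0]
contact_force: [1.4, 0.3, 0.2]
width: 0.0855
grasp_force: 0.0
```

apply_moves([
  [1, -25, -31, 0, 0, 0, 0],
  [1, -25, -31, 0, 0, 0, 0],
  [1, -25, -31, 0, 0, 0, 0],
  [1, -25, -31, 0, 0, 0, 0],
  [1, -25, -31, 0, 0, 0, 0],
])

```text
time_s: 0.93
position: [0.3273, 0.2315, 0.245]
eef_rot: [0.14, 0.99, -0.0, -0.0]
contact_force: [0.9, -0.3, -0.0]
width: 0.0856
grasp_force: 0.0
```

apply_moves([
  [1, -25, -31, 0, 0, 0, 0],
  [1, -25, -31, 0, 0, 0, 0],
  [1, -25, -31, 0, 0, 0, 0],
  [1, -25, -31, 0, 0, 0, 0],
  [1, -25, -31, 0, 0, 0, 0],
])

```text
time_s: 1.35
position: [0.4046, 0.0478, 0.2452]
eef_rot: [0.14, 0.99, 0.0, 0.0]
contact_force: [0.9, 1.2, -0.7]
width: 0.0855
grasp_force: 0.0
```

apply_moves([
  [1, -25, -31, 0, 0, 0, 0],
  [1, -25, -31, 0, 0, 0, 0],
  [1, -25, -31, 0, 0, 0, 0],
  [1, -25, -31, 0, 0, 0, 0],
  [1, 0, 0, 0, 0, 0, 0],
])

```text
time_s: 1.77
position: [0.4693, -0.1029, 0.2452]
eef_rot: [0.143, 0.99, -0.002, 0.002]
contact_force: [0.9, 1.2, 0.7]
width: 0.0853
grasp_force: 0.0
```

apply_moves([
  [1, 0, 0, 0, 0, 0, -7],
  [1, 0, 0, 0, 0, 0, -7],
  [1, 0, 0, 0, 0, 0, -7],
  [1, 0, 0, 0, 0, 0, -7],
  [1, 0, 0, 0, 0, 0, -7],
])

```text
time_s: 2.18
position: [0.4658, -0.0966, 0.2448]
eef_rot: [-0.167, 0.986, 0.0, -0.001]
contact_force: [0.2, 0.2, 0.6]
width: 0.0851
grasp_force: 0.0
```

apply_moves([
  [1, 0, 0, 0, 0, 0, -7],
  [1, 0, 0, 0, 0, 0, -6],
  [1, 0, 0, 0, 0, 0, 0],
  [1, 0, 0, 0, 0, 0, 0],
])

```text
time_s: 2.52
position: [0.4659, -0.0966, 0.245]
eef_rot: [-0.274, 0.962, 0.0, -0.0]
contact_force: [0.1, 0.5, -0.5]
width: 0.0853
grasp_force: 0.0
```

```bash
cat > st.py <<'E'
from h import *
from scipy.spatial.transform import Rotation as R
import sys
s=read_state();M=R.from_quat(s["eef_rot"]).as_matrix();p=np.array(s["position"])
print("t",s["time_s"],"p",p.round(4),"yang",np.degrees(np.arctan2(M[1,1],M[0,1])).round(2),"z",M[:,2].round(4),"w",s["width"],"gf",s["grasp_force"],"F",np.round(s["contact_force"],1),"M",np.round(s["moment"],3),"q",np.round(s["q"],3))
print("tool delta mm",(M.T@(np.array([.4875,-.1308,.091])-p)*1e3).round(1))
E
python3 st.py
```

```text
t 2.5167 p [ 0.4659 -0.0966  0.245 ] yang 121.77 z [-8.e-04  4.e-04 -1.e+00] w 0.08526879623311338 gf 0.0 F [ 0.1  0.5 -0.5] M [ 0.019  0.058 -0.003] q [-0.34   0.011 -0.337  1.224  0.    -0.895]
tool delta mm [ -0.4 -40.6 153.9]
```

apply_moves([
  [1, 0, -20, 0, 0, 0, 0],
  [1, 0, -20, 0, 0, 0, 0],
  [1, 0, 0, 35, 0, 0, 0],
  [1, 0, 0, 35, 0, 0, 0],
  [1, 0, 0, 0, 0, 0, 0],
])

```text
time_s: 2.93
position: [0.4824, -0.129, 0.1689]
eef_rot: [-0.274, 0.962, 0.004, -0.005]
contact_force: [-1.8, 0.8, -1.1]
width: 0.0855
grasp_force: 0.0
```

```bash
python3 st.py; python3 - <<'E'
from h import *
t=snapshot("top")[:,:,::-1];s=snapshot("scene")[:,:,::-1]
cv2.imwrite("pics/c2.png",np.hstack([cv2.resize(t[215:325,300:410],(390,390)),cv2.resize(s[200:310,250:360],(390,390))]))
E
```

```text
t 2.9333 p [ 0.4824 -0.129   0.1689] yang 121.76 z [-0.012   0.005  -0.9999] w 0.08547439811223126 gf 0.0 F [-1.8  0.8 -1.1] M [0.026 0.132 0.016] q [-0.391  0.119 -0.389  1.076  0.    -0.945]
tool delta mm [-4.  -5.  77.8]
```

View pics/c2.png

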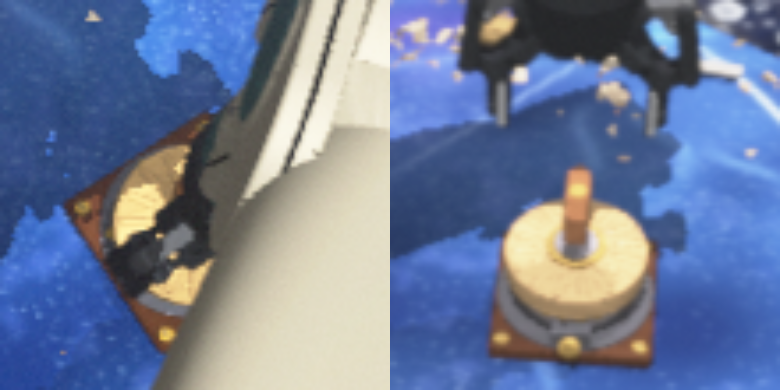

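The scene view shows the open fingers above the bar, one on each side of it. Going down.

apply_moves([
  [1, 0, 0, 20, 0, 0, 0],
  [1, 0, 0, 20, 0, 0, 0],
  [1, 0, 0, 20, 0, 0, 0],
  [1, 0, 0, 0, 0, 0, 0],
  [1, 0, 0, 0, 0, 0, 0],
])

```text
time_s: 3.45
position: [0.4881, -0.131, 0.1167]
eef_rot: [-0.275, 0.962, -0.0, 0.0]
contact_force: [0.8, 0.3, 0.3]
width: 0.0855
grasp_force: 0.0
```

```bash
python3 st.py
```

```text
t 3.45 p [ 0.4881 -0.131   0.1167] yang 121.89 z [ 7.e-04 -3.e-04 -1.e+00] w 0.08547402558783347 gf 0.0 F [0.8 0.3 0.3] M [-0.012  0.044 -0.024] q [-0.39   0.173 -0.449  0.948  0.    -0.947]
tool delta mm [ 0.4  0.5 25.7]
```

apply_moves([
  [1, 0, 0, 13, 0, 0, 0],
  [1, 0, 0, 12, 0, 0, 0],
  [-0.4, 0, 0, 0, 0, 0, 0],
  [-0.4, 0, 0, 0, 0, 0, 0],
  [-0.4, 0, 0, 0, 0, 0, 0],
])

```text
time_s: 3.87
position: [0.489, -0.1315, 0.0923]
eef_rot: [-0.275, 0.961, -0.001, 0.001]
contact_force: [0.6, 0.5, 0.1]
width: 0.0519
grasp_force: 0.0
```

apply_moves([
  [-1, 0, 0, 0, 0, 0, 0],
  [-1, 0, 0, 0, 0, 0, 0],
  [-1, 0, 0, 0, 0, 0, 0],
  [-1, 0, 0, 0, 0, 0, 0],
  [-1, 0, 0, 0, 0, 0, 0],
], force=60)

```text
time_s: 4.28
position: [0.4871, -0.1294, 0.0913]
eef_rot: [-0.275, 0.961, 0.002, 0.0]
contact_force: [-2.7, 5.9, 9.0]
width: 0.0156
grasp_force: 59.8
```

```bash
python3 st.py
```

```text
t 4.2833 p [ 0.4871 -0.1294  0.0913] yang 121.96 z [-4.0e-04  3.8e-03 -1.0e+00] w 0.015591032866586535 gf 59.788894057273865 F [-2.7  5.9  9. ] M [1.002 0.543 0.023] q [-0.39   0.201 -0.477  0.895  0.003 -0.948]
tool delta mm [ 0.4 -1.4  0.3]
```

apply_moves([
  [-1, 0, 1.5, 0, 0, 0, 0],
  [-1, 0, 0, 0, 0, 0, 0],
  [-1, 0, 0, 0, 0, 0, 0],
])

```text
time_s: 4.53
position: [0.4871, -0.1293, 0.0914]
eef_rot: [-0.275, 0.961, 0.0, 0.001]
contact_force: [-2.1, 2.1, 7.2]
width: 0.0152
grasp_force: 59.7
```

```bash
python3 st.py
```

```text
t 4.5333 p [ 0.4871 -0.1293  0.0914] yang 121.94 z [ 0.001  0.001 -1.   ] w 0.015185028491102905 gf 59.652628898620605 F [-2.1  2.1  7.2] M [0.541 0.319 0.062] q [-0.388  0.2   -0.478  0.892  0.001 -0.946]
tool delta mm [ 0.5 -1.5  0.4]
```

apply_moves([
  [-1, 0, 0, 0, 0, 0, 5.5],
  [-1, 0, 0, 0, 0, 0, 6],
  [-1, 0, 0, 0, 0, 0, 6],
  [-1, 0, 0, 0, 0, 0, 5],
  [-1, 0, 0, 0, 0, 0, 0],
])

```text
time_s: 4.95
position: [0.4872, -0.1296, 0.0914]
eef_rot: [-0.081, 0.997, 0.0, 0.001]
contact_force: [-2.0, 1.7, 5.8]
width: 0.0152
grasp_force: 59.5
```

apply_moves([
  [-1, 0, 0, 0, 0, 0, 0],
  [-1, 0, 0, 0, 0, 0, 0],
])

```text
time_s: 5.12
position: [0.4872, -0.1296, 0.0913]
eef_rot: [-0.082, 0.997, 0.0, 0.001]
contact_force: [-2.0, 1.4, 5.9]
width: 0.0156
grasp_force: 59.5
```

```bash
python3 st.py
```

```text
t 5.1167 p [ 0.4872 -0.1296  0.0913] yang 99.42 z [ 1.e-03  4.e-04 -1.e+00] w 0.01560352262921183 gf 59.539897441864014 F [-2.   1.4  5.9] M [0.377 0.262 0.003] q [-0.389  0.2   -0.478  0.892  0.001 -0.553]
tool delta mm [-0.1 -1.2  0.3]
```

apply_moves([
  [-1, 0, 0, 0, 0, 0, 5.5],
  [-1, 0, 0, 0, 0, 0, 6],
  [-1, 0, 0, 0, 0, 0, 6],
  [-1, 0, 0, 0, 0, 0, 5],
  [-1, 0, 0, 0, 0, 0, 0],
])

```text
time_s: 5.53
position: [0.4872, -0.13, 0.0914]
eef_rot: [0.115, 0.993, -0.0, 0.001]
contact_force: [-2.1, 0.8, 6.1]
width: 0.0153
grasp_force: 59.5
```

```bash
python3 st.py; python3 - <<'E'
from h import *
s=snapshot("scene")[:,:,::-1]
cv2.imwrite("pics/c3.png",cv2.resize(s[200:310,250:360],(500,500)))
E
```

```text
t 5.5333 p [ 0.4872 -0.13    0.0914] yang 76.76 z [ 1.1e-03 -5.0e-04 -1.0e+00] w 0.015335291209098127 gf 59.50484812259674 F [-2.1  0.8  6.1] M [0.212 0.237 0.039] q [-0.389  0.2   -0.478  0.892 -0.    -0.158]
tool delta mm [-0.4 -0.7  0.4]
```

View pics/c3.png

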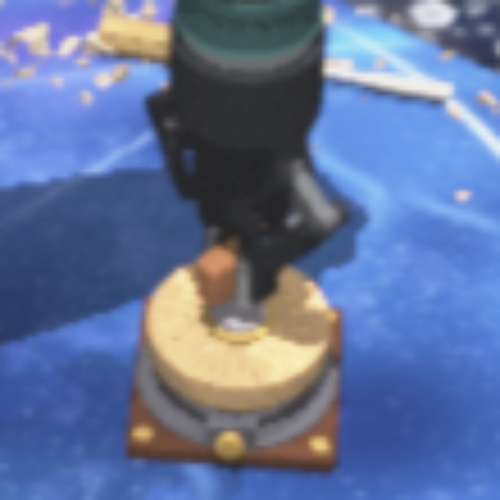

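The square end of the bar (crop 215,275) has swung to the left with the gripper, so the knob is turning with it. Two clicks done. Now the third.

apply_moves([
  [-1, 0, 0, 0, 0, 0, 5.5],
  [-1, 0, 0, 0, 0, 0, 6],
  [-1, 0, 0, 0, 0, 0, 6],
  [-1, 0, 0, 0, 0, 0, 5],
  [-1, 0, 0, 0, 0, 0, 0],
])

```text
time_s: 6.0
position: [0.4871, -0.1303, 0.0913]
eef_rot: [0.307, 0.952, -0.001, 0.0]
contact_force: [-3.2, -1.0, 6.5]
width: 0.0149
grasp_force: 59.5
```

apply_moves([
  [-1, 0, 0, 0, 0, 0, 0],
  [-1, 0, 0, 0, 0, 0, 0],
  [-1, 0, 0, 0, 0, 0, 0],
])

```text
time_s: 6.25
position: [0.4871, -0.1304, 0.0914]
eef_rot: [0.306, 0.952, -0.001, 0.0]
contact_force: [-2.1, -0.4, 6.1]
width: 0.015
grasp_force: 59.5
```

```bash
python3 st.py; python3 - <<'E'
from h import *
s=snapshot("scene")[:,:,::-1];t=snapshot("top")[:,:,::-1]
cv2.imwrite("pics/c4.png",np.hstack([cv2.resize(s[150:310,170:360],(475,400)),cv2.resize(t[235:325,300:372],(320,400))]))
E
```

```text
t 6.25 p [ 0.4871 -0.1304  0.0914] yang 54.4 z [ 6.0e-04 -1.3e-03 -1.0e+00] w 0.014991536815510532 gf 59.517420530319214 F [-2.1 -0.4  6.1] M [-0.03   0.355  0.029] q [-0.389  0.2   -0.478  0.892 -0.001  0.232]
tool delta mm [-0.6 -0.1  0.4]
```

View pics/c4.png

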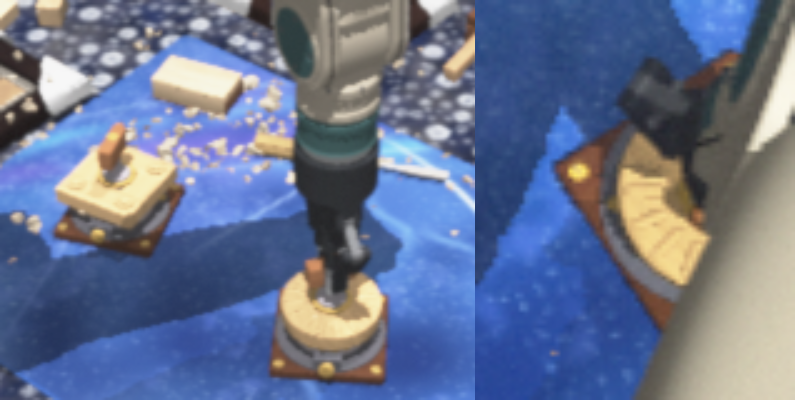

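The gripper has turned 67.5° clockwise in total and the moment about the knob's axis is near zero, so the knob sits at the third stop. It is still gripped at about 60 N, and the other stand's knob and both blanks look undisturbed.

```bash
python3 -c "from cell import *; print(job_done())"
```

```text
the job is handed in; nothing more can be done
None
```

I turned the round-blank stand's knob three clicks clockwise (67.5°) to the third stop and handed the job in with the gripper still holding it at about 60 N. The run took about 6.4 s of the 32 s allowed; the hand-in gave no verdict.

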